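# Pin the hand lever into the bench press

## Task

Refit the hand lever of the small green bench press: first lower the lever's eye between the two ears of the press, with its bar on the rubber-topped post and its black ball end beyond it, and let go. Then lift the pivot pin out of its wooden rack by its bare shank, lay it down in the two V-blocks of the blue rest and let go of it. Take it again by its red head, push it from the press's left (the side facing the rack and rest) through ear, lever and ear until the head is home against the ear, let go, and leave the other things on the bench where they are.

Things in the scene. Friction and masses are not known exactly. Their poses are not given: they have to be found in the camera images.
- press: Green lever press, fixed. Origin on the bench below the pivot axis; z up, y along the pivot axis, +y to its left ear (the pin enters there), -x to the post. Foot plate x -106 to +34 mm, 64 wide, 10 high. Two ears, 44 mm long in x, inner faces y +-13.5, outer faces y +-25.5, 72 high with flared inner top edges, each with a 13 mm hole along y at x 0, z 50.
- press_axis (a point): Middle of the pivot axis, half-way between the ears, 50 mm above the bench; axes as the press. The lever's eye belongs here; below it a steel V saddle (top edges 10 mm below this point) centres the eye and carries it at this height.
- press_post (a point): Top centre of the press's post with a rubber pad, 14 x 28 mm, 42 mm above the bench, 85 mm in -x from the pivot axis. It carries the lever's bar level.
- lever_eye (a point): Centre of the 13 mm hole in the loose lever's steel eye (36 mm outside diameter, 19 mm wide along y). y along the hole, -x along the bar to the black ball, z up. It stands on the bench on eye and ball, this point 18 mm up. Bar 14 mm wide (y), 16 mm high (z -8 to +8); ball 36 mm across, centred at x -115. About 0.2 kg.
- lever_grip (a point): Middle of the lever's bar, 52 mm in -x from the eye's centre, near the centre of mass: grip it here from above across its 14 mm width. Axes as lever_eye. The bar is free from x +30 to x -40 mm of this point.
- pin_mid (a point): Middle of the loose pin's bare steel shank; +y along the pin to the head, x and z may roll. Shank 10 mm thick from y -40 (tip; last 10 mm taper to 4 mm) to +50. Red head with black bands, 20 mm thick, y +50 to +80. In the rack it lies level, 42 mm above the bench, head in the wooden pocket. About 70 g, centre of mass some 12 mm towards the head.
- pin_head (a point): Centre of the pin's red head, 65 mm from pin_mid in +y (the head reaches 15 mm either way along y). Home is when its inner end meets the left ear's outer face: then this point is at y +40.5 mm of the press.
- pin_tip (a point): The pin's tip end, 40 mm from pin_mid in -y.
- rest_mid (a point): Blue rest, fixed: point midway between its two aluminium V-blocks, at the height (42 mm) of the axis of a pin lying in them; y along the notches. V-blocks 6 mm thick at y +-26, 26 mm wide, tops 48 mm up; foot plate 56 x 74 x 8 mm. With pin_mid laid here, either way round, the head hangs out past one end.
- rack: Wooden pin rack, fixed. Origin on the bench below pin_mid's place; y along the pin to its head. Foot plate 60 mm wide, y -42 to +92, 8 high. White V-blocks at y -26 and +40, tops 48 mm up. Pocket for the head: y +33 to +92, open at the top, 28 mm wide inside, 40 outside, 60 high, too narrow for fingers. The shank between y -23 and +33 is free to grasp.
- red_tin: Red ribbed round tin, 49 mm across, 20 mm high, loose; leave it.
- card_box: Small white cardboard box 24 x 36 x 18 mm, loose; leave it.
- small_hammer: Small hammer with wooden handle, 134 mm long, loose; leave it.
- cutters: Round-nose pliers, 129 mm long, loose; leave them.

How it is judged:
On the way, in this order (a step that is already met when the one before it is completed fails the run):
1. the lever's eye lies in the saddle between the ears, ball end towards the post, and is let go (distance between lever_eye and press_axis below 0.008 m and z of lever_eye in the frame of press between 0.046 and 0.054 m and angle between the x axis of lever and the x axis of press, either way round below 0.2 rad and x of lever_grip in the frame of press below -0.03 m and contact force between lever and the fingers below 0.1 N), for 0.2 s.
2. the pin lies in the rest's V-blocks and is let go (y of pin_mid in the frame of rest_mid between -0.026 and 0.026 m and x of pin_mid in the frame of rest_mid between -0.005 and 0.005 m and z of pin_mid in the frame of rest_mid between -0.004 and 0.005 m and angle between the y axis of pin_mid and the y axis of rest_mid, either way round below 0.1 rad and contact force between pin and the fingers below 0.1 N), for 0.2 s.
At the end, for the whole second after the job is handed in: Eye centre within 8 mm of the pivot axis's middle (4 mm in height), bar within 0.2 rad of the press's length, ball end to the post; pin in from the left through both ears and eye, head and tip within 7 mm of the axis, head within 4.5 mm of the ear; lever and pin at rest (distance between lever_eye and press_axis below 0.008 m and z of lever_eye in the frame of press between 0.046 and 0.054 m and angle between the x axis of lever and the x axis of press, either way round below 0.2 rad and x of lever_grip in the frame of press below -0.03 m and y of pin_head in the frame of press between 0.036 and 0.045 m and y of pin_tip in the frame of press below -0.055 m and x of pin_head in the frame of press between -0.007 and 0.007 m and z of pin_head in the frame of press between 0.043 and 0.057 m and x of pin_tip in the frame of press between -0.007 and 0.007 m and z of pin_tip in the frame of press between 0.043 and 0.057 m and linear speed of each of pin, lever below 0.02 m/s); the robot touches nothing.
It fails at once if a bystander (red tin, card box, small hammer or pliers) is moved more than 20 mm (distance of any of red_tin, card_box, small_hammer, cutters from where it was at the start of the episode above 0.02 m).
It also fails if it takes over 69 s, if anything falls off the work surface, if the arm or the gripper's body presses on something with over 40 N, if the wrist force passes 120 N, or if a joint passes its speed limit or range.

## Robot

A 7-joint arm with a two-finger parallel gripper is mounted at the origin on a cart in front of the work surface, level with it; the furniture and walls round the work are solid. World frame = base frame: x ahead of the robot, y to its left, z up, the work surface at z = 0. Lengths are in m, angles in rad, forces in N, time in s.
With the tool pointing down it reaches from about 0.4 to 0.85 m from the base axis. Payload 10.4 kg.
Tool frame: the origin (TCP) lies midway between the tips of the shut fingers; the grasp point (between the pads) lies 19 mm behind it; z points along the fingers, y is the line along which they close (so a half turn about z gives the same grasp; the last joint's range is limited). The gripper opens to 87 mm and grips with 3 to 60 N. Pads are 19 mm wide; open, the fingers measure 117 mm over their backs; the gripper's body (75 mm by 190 mm) begins 51 mm behind the grasp point.
Start: joints at [-1.206, 0.332, -0.065, 1.46, 0.022, 1.35, -0.088], TCP at [0.236, 0.579, 0.196] pointing down, gripper open.
Joint ranges: [-2.6, 2.6], [-0.5, 2.12], [-1.47, 1.34], [0.16, 2.42], [-1.27, 4.41], [0.06, 2.06], [-2.6, 2.6]. Speed limits (rad/s): [2.22, 2.22, 2.79, 2.79, 3.14, 3.14, 3.14].

## Interface

Orientations are given as a unit quaternion [x, y, z, w].
In Python, from bench import r gives the robot as it stands.
- The arm moves only by the tool apply_moves, never from a script. Its argument "steps" is a list of rows, each a list of 7 numbers: the turn, a rotation vector about the tool's x, y, z in rad, then the shift along the tool's x, y, z in mm, then the opening, from -1 (shut) to 1 (fully open). In form: [[ax, ay, az, x, y, z, claw], ...]. A call has 1 to 20 rows; each row is the pose to reach, as a shift and turn from the pose commanded when the call began, along the tool's axes at that moment; what a row does not reach only later rows make up. A row lasts 1/12 s, in which the tool goes at most 41.7 mm and 7.16 degrees, less where a joint would pass 70% of its speed; a pose out of reach is approached as far as the arm can. A call with a gripper value outside its range is refused whole. The fingers move at their own pace and stop on an object; "force" is the grip in N (left out, the last holds). Time passes only in rows, so rows that repeat a pose let the fingers close. It gives the time, the measured TCP pose, the force, the opening and the grip force at its end, in the units of the state.
- r.read_state(): the state, without advancing time (a new reading comes with each control period).
- r.camera(name): name is "scene" or "top" or "wrist"; returns a dict with "pixels" (400x640x3 uint8, red, green, blue), "z_map" (400x640 float32, m along the optical axis (not along the pixel's ray), 0 where there is no reading), "fovy" (degrees; the focal length in pixels is half the picture's height over the tangent of half this angle, whatever the lens; pixels are square), "cx", "cy" (the principal point, pixels), "position" and "orientation" of the camera in the world. Camera axes: x right, y down, z forward; pixel columns grow to the right and rows downward; lengths in m; the calibration is good to about 2 mm. A picture is of the moment at which its call begins.
- r.close_job(): hands the job in; it is judged then, once.
The state is a dict: "time": time; "joint_positions": joint angles; "joint_vel": joint speeds; "joint_torque": joint torques, N m; "ee_pos": TCP position; "eef_rot": TCP orientation; "ft_force": force on the tool from outside, world axes, zero at the start; "torque": the same for the moment, N m; "width": finger opening in m; "grip_force": force on a finger pad.
Only numpy, scipy, OpenCV 4.12 (cv2) and the standard library are available. Lean on these libraries where they do the work, as an engineer would, in place of code of your own. Each camera call takes 0.05 s, during which the arm holds its last target. There are 200 camera calls.

## Working session

There is one attempt and no reset: what is moved stays moved. The work goes in short steps, Python scripts to look and compute and a tool call to move; the robot and the scene stay as the last step left them, time stands still between calls to the robot, and variables do not carry over. Pictures are saved under pics/ and viewed, at most 10 in all, crops included, and the job is handed in when it is done.

Besides the shell and the picture viewer there is one more tool, called after "Request:" as name([rows], argument=value, ...), one row to a line, values as JSON. apply_moves: Moves the arm, as the interface text tells. Its arguments: {"type":"object","properties":{"steps":{"type":"array","items":{"type":"array","items":{"type":"number"}}},"force":{"type":"number"}},"required":["steps"]}

```bash
ls; mkdir -p pics; cat > h.py <<'E'
import numpy as np, cv2
from scipy.spatial.transform import Rotation as R
from bench import r
def cam(n):
    c=r.camera(n); c['f']=200/np.tan(np.radians(c['fovy'])/2); return c
def ray(c,uv):
    uv=np.atleast_2d(uv).astype(float)
    d=np.c_[(uv[:,0]-c['cx'])/c['f'],(uv[:,1]-c['cy'])/c['f'],np.ones(len(uv))]
    return R.from_quat(c['orientation']).apply(d)
def plane(c,uv,z):
    d=ray(c,uv);p=np.array(c['position']); return p+d*((z-p[2])/d[:,2])[:,None]
def cloud(c):
    v,u=np.mgrid[0:400,0:640]; d=ray(c,np.c_[u.ravel(),v.ravel()])
    return (np.array(c['position'])+d*c['z_map'].reshape(-1,1)).reshape(400,640,3)
def save(c,n): cv2.imwrite('pics/'+n,c['pixels'][:,:,::-1])
E
python3 - <<'E'
from h import *
import pickle
for n in('scene','top'):
    c=cam(n);save(c,n+'0.png');pickle.dump(c,open(n+'0.pkl','wb'));print(n,c['position'],c['orientation'],c['f'],c['cx'],c['cy'])
s=r.read_state();print(s)
E
```

```text
pics
scene [ 0.17037756 -1.10160239  0.56381651] [ 0.8366245  -0.20825896  0.11870749 -0.49254053] 422.22012680305863 319.92994350845316 197.06643766572898
top [ 0.47268445 -0.25918447  0.99869631] [ 0.70861557 -0.7021274   0.04822676 -0.05054968] 392.90902487831676 317.94259643736586 201.82852227450766
{'time': 0.1, 'joint_positions': array([-1.20560428,  0.33283701, -0.06470805,  1.46085618,  0.02164251,
        1.34990256, -0.08852   ]), 'joint_vel': array([-0.00025072, -0.00190962, -0.00092884, -0.00067596, -0.00065407,
        0.00267115, -0.00086197]), 'joint_torque': array([ 3.72644326e-04, -6.24543071e+01,  2.37097708e-02, -3.90718889e+01,
       -6.16429257e-02,  3.64426291e-02,  2.29313844e-05]), 'ee_pos': array([0.23621106, 0.57823148, 0.19541641]), 'eef_rot': array([ 1.92675402e-01,  9.81262331e-01, -6.48547370e-04, -7.77682484e-05]), 'ft_force': array([-0.08362687, -0.41152612,  0.40186008]), 'torque': array([0.023336  , 0.01716206, 0.00640214]), 'grip_force': 0.0, 'width': 0.08688337782802782}
```

View pics/top0.png

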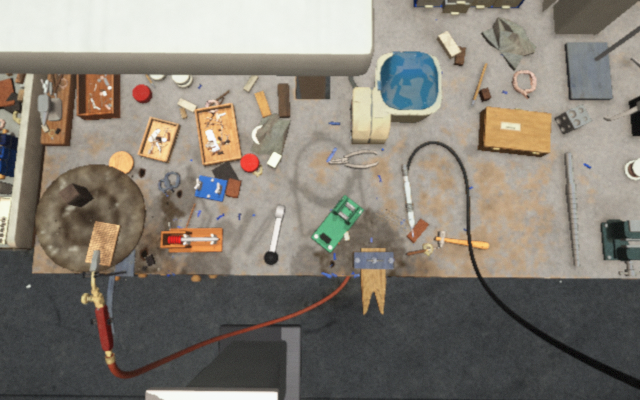

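View pics/scene0.png

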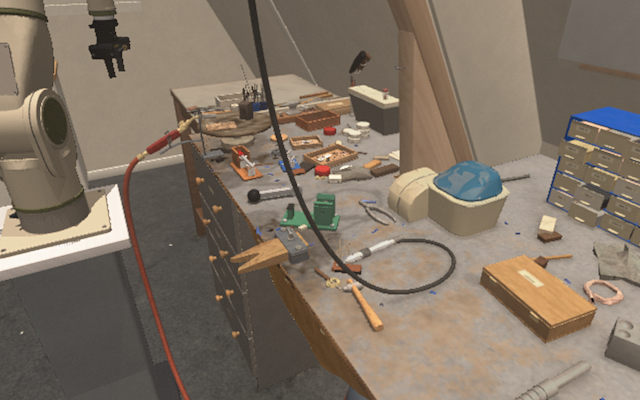

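The top view shows the rack with the pin at (192,240), red head to the left. The blue rest is at (212,187), the lever's eye at (279,211) and ball at (271,258), and the press at (337,223). The scene view shows the same layout from the right.

```bash
python3 - <<'E'
from h import *
import pickle
c=pickle.load(open('top0.pkl','rb'))
P=cloud(c)
im=c['pixels'][160:280,140:380][:,:,::-1]
cv2.imwrite('pics/topc.png',cv2.resize(im,(800,400),interpolation=cv2.INTER_CUBIC))
hsv=cv2.cvtColor(c['pixels'],cv2.COLOR_RGB2HSV)
def blob(name,m,box,z):
    u0,v0,u1,v1=box; k=np.zeros(m.shape,bool);k[v0:v1,u0:u1]=1
    m=(m&k).astype(np.uint8)
    n,l,s,ce=cv2.connectedComponentsWithStats(m); i=1+np.argmax(s[1:,4])
    vs,us=np.where(l==i); pts=P[vs,us]
    rect=cv2.minAreaRect(plane(c,np.c_[us,vs],z)[:,:2].astype(np.float32)*1000)
    print(name,len(us),ce[i],'z',np.percentile(pts[:,2],[5,50,95]).round(3),'rect@z',z,rect)
H,S,V=[hsv[...,i].astype(int) for i in range(3)]
blob('press',(H>60)&(H<90)&(S>90),(300,185,380,260),.01)
blob('presstop',(P[...,2]>.06),(300,185,380,260),.072)
blob('ball',(V<60)&(P[...,2]>.006),(255,245,285,270),.018)
blob('lever',(P[...,2]>.012),(255,195,295,270),.026)
blob('rest',(H>100)&(H<125)&(S>120),(190,170,230,205),.008)
blob('resttop',(P[...,2]>.03),(190,170,243,205),.048)
blob('rack',(H>5)&(H<25)&(S>100),(155,220,228,257),.008)
blob('head',((H<6)|(H>174))&(S>150),(155,220,228,257),.045)
blob('rackhi',(P[...,2]>.05),(150,220,228,257),.06)
E
```

```text
press 1037 [336.61909354 223.76952748] z [0.007 0.011 0.071] rect@z 0.01 ((557.5333251953125, -303.8583068847656), (61.48429489135742, 137.2432861328125), 52.28732681274414)
presstop 92 [353.38043478 214.14130435] z [0.061 0.069 0.075] rect@z 0.072 ((574.3201904296875, -339.8085632324219), (11.785696029663086, 43.65137481689453), 52.32571792602539)
ball 127 [270.79527559 257.5511811 ] z [0.024 0.032 0.037] rect@z 0.018 ((470.68048095703125, -140.5348663330078), (26.924720764160156, 29.842334747314453), 0.5398619174957275)
lever 481 [274.31600832 236.5966736 ] z [0.02  0.027 0.036] rect@z 0.026 ((527.7944946289062, -152.7182159423828), (34.587059020996094, 149.12698364257812), 76.8711929321289)
rest 448 [210.89508929 188.27678571] z [0.005 0.008 0.011] rect@z 0.008 ((645.6265869140625, 19.650527954101562), (72.60387420654297, 55.60901641845703), 79.08378601074219)
resttop 35 [196.51428571 183.25714286] z [0.031 0.04  0.045] rect@z 0.048 ((650.354248046875, 44.04874801635742), (8.463193893432617, 25.296140670776367), 79.09629821777344)
rack 1138 [191.91212654 239.79789104] z [0.001 0.009 0.06 ] rect@z 0.008 ((521.2723388671875, 64.85189056396484), (77.83988952636719, 160.7844696044922), 0.5356519222259521)
head 108 [173.72222222 239.31481481] z [0.029 0.05  0.054] rect@z 0.045 ((512.863037109375, 92.14411926269531), (19.305171966552734, 34.41313171386719), 0.5322003364562988)
rackhi 172 [169.34883721 239.37790698] z [0.053 0.06  0.062] rect@z 0.06 ((512.2352294921875, 90.640625), (38.005340576171875, 61.872371673583984), 0.5335642695426941)
```

View pics/topc.png

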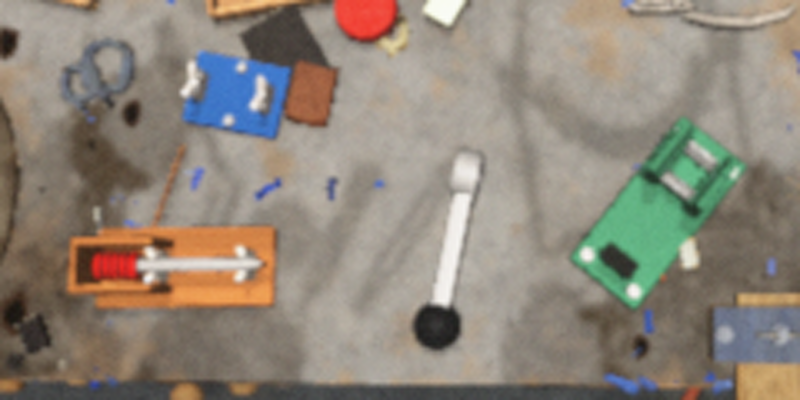

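The crop shows the pin head left at crop (115,265) and tip at (260,262). The lever's eye is at (465,170) and its ball at (437,325). The press ears are at upper right (700,165), with the post pad at (618,260). That is enough to set out; first I'll check heights along the way.

```bash
cat >> h.py <<'E'
def go(x,y,z,ang):
    "ang: world angle (deg) of tool y, tool down; prints row: rotvec, shift mm in tool axes"
    s=r.read_state(); q=R.from_quat(s['eef_rot']); a=np.radians(ang)
    best=None
    for k in(0,np.pi):
        ty=np.array([np.cos(a+k),np.sin(a+k),0]);tz=np.array([0,0,-1.]);T=R.from_matrix(np.c_[np.cross(ty,tz),ty,tz])
        rv=(q.inv()*T).as_rotvec()
        if best is None or np.linalg.norm(rv)<np.linalg.norm(best): best=rv
    d=q.inv().apply(np.array([x,y,z])-s['ee_pos'])*1000
    print('go',best.round(3),d.round(1),'| t',round(s['time'],2),'pos',s['ee_pos'].round(4),'q7',s['joint_positions'].round(2),'w',s['width'],'F',s['ft_force'].round(1))
E
python3 - <<'E'
from h import *
import pickle
c=pickle.load(open('top0.pkl','rb'));P=cloud(c);X=P.reshape(-1,3)
for y0 in np.arange(-.5,.6,.1):
    print(y0.round(1),[ (lambda k:round(float(X[k,2].max()),3) if k.any() else None)((abs(X[:,1]-y0)<.05)&(abs(X[:,0]-x0)<.05)) for x0 in np.arange(.3,.9,.1)])
go(.533,-.154,.13,77.3)
E
```

```text
-0.5 [-0.87, 0.005, 0.016, 0.022, 0.019, 0.115, 0.142]
-0.4 [0.016, 0.035, 0.058, 0.077, 0.014, 0.114, 0.141]
-0.3 [-0.843, 0.032, 0.999, 0.782, 0.016, 0.097, 0.139]
-0.2 [-0.842, 0.005, 0.033, 0.782, 0.022, 0.032, 0.139]
-0.1 [-0.869, 0.004, 0.039, 0.782, 0.026, 0.031, 0.02]
-0.0 [-0.866, 0.005, 0.05, 0.756, 0.047, 0.027, 0.028]
0.1 [-0.867, 0.005, 0.063, 0.045, 0.021, 0.027, 0.036]
0.2 [0.108, 0.159, 0.145, 0.087, 0.086, 0.022, 0.025]
0.3 [0.099, 0.126, 0.096, 0.145, 0.086, 0.042, 0.042]
0.4 [-0.867, 0.005, 0.086, 0.088, 0.085, 0.078, 0.078]
0.5 [-0.866, 0.003, 0.036, 0.048, 0.07, 0.073, 0.054]
go [-0.001 -0.    -0.166] [-551.6 -565.6   66.2] | t 0.1 pos [0.2362 0.5782 0.1954] q7 [-1.21  0.33 -0.06  1.46  0.02  1.35 -0.09] w 0.08688337782802782 F [-0.1 -0.4  0.4]
```

Request:
apply_moves([
  [0,0,0,0,0,-60,1],
  [0,0,0,0,0,-60,1],
  [0,0,-0.1,-275,-280,-60,0.3],
  [0,0,-0.1,-275,-280,-60,0.3],
  [0,0,-0.1,-275,-280,-60,0.3],
  [0,0,-0.1,-275,-280,-60,0.3],
  [0,0,-0.1,-275,-280,-60,0.3],
  [0,0,-0.1,-275,-280,-60,0.3],
  [0,0,-0.1,-275,-280,-60,0.3],
  [0,0,-0.1,-275,-280,-60,0.3],
  [0,0,-0.166,-552,-566,-40,0.3],
  [0,0,-0.166,-552,-566,-40,0.3],
  [0,0,-0.166,-552,-566,-40,0.3],
  [0,0,-0.166,-552,-566,-40,0.3],
  [0,0,-0.166,-552,-566,-40,0.3],
  [0,0,-0.166,-552,-566,-40,0.3],
  [0,0,-0.166,-552,-566,-40,0.3],
  [0,0,-0.166,-552,-566,-40,0.3],
  [0,0,-0.166,-552,-566,-40,0.3],
  [0,0,-0.166,-552,-566,-40,0.3],
], force=30)

```text
time: 1.77
ee_pos: [0.5182, -0.118, 0.2379]
eef_rot: [0.11, 0.994, 0.0, 0.0]
ft_force: [1.0, 1.0, -0.2]
width: 0.0564
grip_force: 0.0
```

```bash
python3 - <<'E'
from h import *
import pickle
c=cam('wrist');save(c,'w1.png');pickle.dump(c,open('w1.pkl','wb'))
P=cloud(c);print(c['position'],c['f'])
for zz in(.012,):
    m=((P[...,2]>zz)&(P[...,2]<.1)&(c['z_map']>.05)).astype(np.uint8)
    n,l,s,ce=cv2.connectedComponentsWithStats(m)
    for i in range(1,n):
        if s[i,4]>300:
            vs,us=np.where(l==i);p=P[vs,us];print(s[i],ce[i].round(),p.mean(0).round(3),cv2.minAreaRect(p[:,:2].astype(np.float32)*1000))
go(.533,-.154,.06,77.3)
E
```

```text
[ 0.44758641 -0.10213696  0.42644747] 343.75754893926097
[ 586   35   54  203 7794] [617. 142.] [0.555 0.18  0.081] ((560.9154663085938, 178.34030151367188), (207.5577392578125, 52.93024444580078), 0.2674766480922699)
[541  43  25  29 373] [553.  57.] [0.461 0.164 0.014] ((461.1920166015625, 163.75180053710938), (25.347400665283203, 18.503324508666992), 23.452434539794922)
[  29   53  107  147 7825] [ 77. 141.] [ 0.432 -0.386  0.025] ((416.29071044921875, -390.0199890136719), (99.72616577148438, 159.64437866210938), 89.61489868164062)
[ 410   93  134   58 3638] [493. 121.] [0.511 0.076 0.046] ((512.2454833984375, 54.06769943237305), (40.301353454589844, 133.8980712890625), 1.1932392120361328)
[ 278  111   31  123 1981] [295. 166.] [ 0.516 -0.146  0.028] ((526.2816162109375, -150.31710815429688), (34.630733489990234, 148.81700134277344), 77.7284927368164)
[176 181  33  24 488] [192. 192.] [ 0.517 -0.271  0.035] ((518.5017700195312, -272.912353515625), (28.006147384643555, 14.37817096710205), 52.7539176940918)
[324 298  47  31 754] [342. 315.] [ 0.734 -0.134  0.016] ((732.1598510742188, -125.93635559082031), (64.90396118164062, 52.082550048828125), 76.2315673828125)
go [-0.004  0.001 -0.007] [-19.7 -23.3 177.4] | t 1.82 pos [ 0.519  -0.1261  0.2373] q7 [-0.47  0.11  0.68  1.67 -0.07  1.38  1.56] w 0.05652646542970618 F [-5.5 -3.8 -1.1]
```

View pics/w1.png

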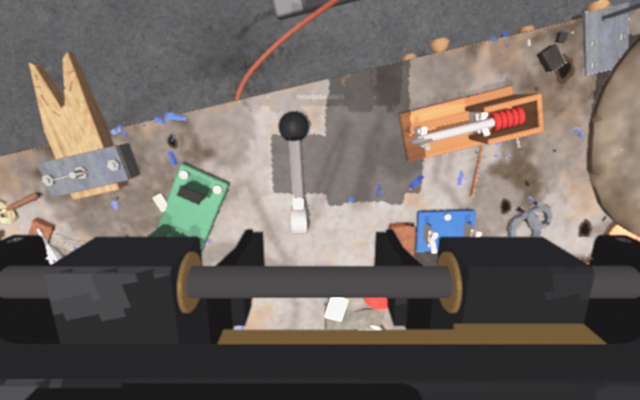

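The wrist view shows the lever with its ball at (293,125) and eye at (298,220), the press at (195,205) and the rack at (470,122), all consistent with the top view.

Request:
apply_moves([
  [0,0,0,-15,-15,40,0.0],
  [0,0,0,-15,-15,80,0.0],
  [0,0,0,-15,-15,120,0.0],
  [0,0,0,-15,-15,150,0.0],
  [0,0,0,-15,-15,150,0.0],
  [0,0,0,-15,-15,150,0.0],
  [0,0,0,-15,-15,150,0.0],
])

```text
time: 2.4
ee_pos: [0.5304, -0.1343, 0.0899]
eef_rot: [0.111, 0.994, -0.0, 0.001]
ft_force: [0.1, -0.2, 0.4]
width: 0.0439
grip_force: 0.0
```

```bash
python3 - <<'E'
from h import *
go(.533,-.153,.004,77.3)
c=cam('wrist');P=cloud(c)
m=((P[...,2]>.012)&(P[...,2]<.045)&(c['z_map']>.05)&(abs(P[...,0]-.5)<.12)&(abs(P[...,1]+.15)<.07)).astype(np.uint8)
n,l,s,ce=cv2.connectedComponentsWithStats(m)
for i in range(1,n):
    if s[i,4]>300:
        vs,us=np.where(l==i);p=P[vs,us];print(s[i],cv2.minAreaRect(p[:,:2].astype(np.float32)*1000))
        for x0 in (.49,.5,.51,.52,.53,.54,.55): 
            k=(abs(p[:,0]-x0)<.004)
            if k.any(): print(x0,np.percentile(p[k,1],[3,97]).round(4),k.sum())
E
```

```text
go [ 0.     0.002 -0.   ] [ -6.4 -17.7  85.9] | t 2.4 pos [ 0.5304 -0.1343  0.0899] q7 [-0.41  0.28  0.66  1.83 -0.19  1.09  1.68] w 0.04392184302056793 F [ 0.1 -0.2  0.4]
[ 272   95   48  171 4299] ((520.6904296875, -150.3996124267578), (34.238040924072266, 138.72671508789062), 76.33464813232422)
0.49 [-0.1486 -0.1347] 216
0.5 [-0.1503 -0.1366] 208
0.51 [-0.1521 -0.1387] 199
0.52 [-0.1538 -0.1405] 193
0.53 [-0.1558 -0.1419] 190
0.54 [-0.1575 -0.1441] 184
0.55 [-0.1593 -0.1459] 175
```

Request:
apply_moves([
  [0,0,-0.045,-5,-16,20,0.0],
  [0,0,-0.045,-5,-16,50,0.0],
  [0,0,-0.045,-5,-16,75,0.0],
  [0,0,-0.045,-5,-16,86,0.0],
  [0,0,-0.045,-5,-16,86,0.0],
  [0,0,-0.045,-5,-16,86,0.0],
  [0,0,-0.045,-5,-16,86,-1],
  [0,0,-0.045,-5,-16,86,-1],
  [0,0,-0.045,-5,-16,86,-1],
  [0,0,-0.045,-5,-16,86,-1],
  [0,0,-0.045,-5,-16,86,-1],
  [0,0,-0.045,-5,-16,86,-1],
], force=40)

```text
time: 3.45
ee_pos: [0.5308, -0.1506, 0.0022]
eef_rot: [0.088, 0.996, 0.0, 0.0]
ft_force: [-0.8, 0.3, 0.5]
width: 0.0113
grip_force: 0.0
```

```bash
python3 - <<'E'
from h import *
go(.545,-.294,.12,52.3)
E
```

```text
go [0.    0.    0.481] [ -39.2 -138.6 -117.9] | t 3.45 pos [ 0.5308 -0.1506  0.0022] q7 [-0.32  0.42  0.62  1.88 -0.3   0.93  1.83] w 0.011300532072889263 F [-0.8  0.3  0.5]
```

Request:
apply_moves([
  [0,0,0,0,0,0,-1],
  [0,0,0,0,0,0,-1],
])

```text
time: 3.62
ee_pos: [0.5306, -0.1507, 0.0019]
eef_rot: [0.088, 0.996, 0.0, -0.0]
ft_force: [0.0, -0.1, 0.3]
width: 0.0024
grip_force: 0.0
```

```bash
python3 - <<'E'
from h import *
import pickle
a=cam('wrist')['pixels'][80:380,120:520,::-1];b=cam('scene')['pixels'][150:250,200:360,::-1]
cv2.imwrite('pics/g1.png',np.hstack([cv2.resize(a,(400,300)),cv2.resize(b,(400,300))]))
E
```

```text
(no output)
```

View pics/g1.png

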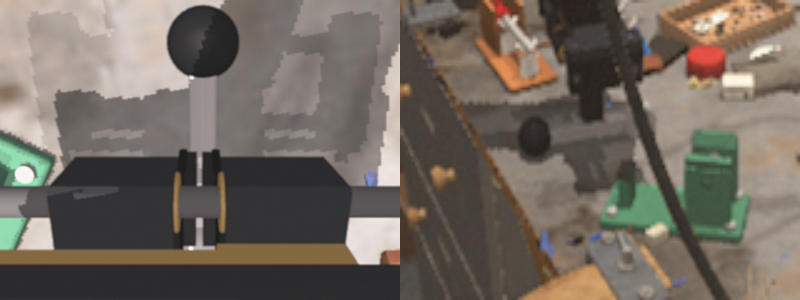

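The left half (wrist view) shows the bar passing between the finger bodies, with the ball at (203,40). The right half (scene view) shows the fingertips at (592,115), close to the bar. The width keeps falling with no grip force, so I'll check with depth.

```bash
python3 - <<'E'
from h import *
c=cam('wrist');P=cloud(c);z=c['z_map']
for v in (180,210,240,270,300,330):
    print(v,[tuple((P[v,u]*1000).round().astype(int)) for u in range(290,356,8)])
c=cam('scene');print(plane(c,[[277,189]],0.0));P=cloud(c)
for v in(175,180,185,188,192,196): print(v,[tuple((P[v,u]*1000).round().astype(int)) for u in range(260,292,5)])
print(r.read_state()['width'],r.read_state()['grip_force'])
E
```

```text
180 [(np.int64(500), np.int64(-162), np.int64(0)), (np.int64(501), np.int64(-157), np.int64(0)), (np.int64(502), np.int64(-153), np.int64(0)), (np.int64(497), np.int64(-147), np.int64(24)), (np.int64(497), np.int64(-143), np.int64(26)), (np.int64(459), np.int64(-138), np.int64(190)), (np.int64(505), np.int64(-135), np.int64(0)), (np.int64(505), np.int64(-131), np.int64(0)), (np.int64(506), np.int64(-126), np.int64(0))]
210 [(np.int64(517), np.int64(-165), np.int64(1)), (np.int64(518), np.int64(-161), np.int64(0)), (np.int64(519), np.int64(-156), np.int64(0)), (np.int64(512), np.int64(-150), np.int64(26)), (np.int64(513), np.int64(-146), np.int64(25)), (np.int64(514), np.int64(-142), np.int64(25)), (np.int64(522), np.int64(-138), np.int64(0)), (np.int64(523), np.int64(-133), np.int64(0)), (np.int64(524), np.int64(-129), np.int64(0))]
240 [(np.int64(493), np.int64(-152), np.int64(106)), (np.int64(494), np.int64(-150), np.int64(106)), (np.int64(520), np.int64(-155), np.int64(42)), (np.int64(522), np.int64(-152), np.int64(39)), (np.int64(522), np.int64(-148), np.int64(40)), (np.int64(522
[... 2845 characters left out ...]
(27))]
192 [(np.int64(490), np.int64(-139), np.int64(23)), (np.int64(502), np.int64(-146), np.int64(24)), (np.int64(513), np.int64(-153), np.int64(24)), (np.int64(525), np.int64(-159), np.int64(24)), (np.int64(541), np.int64(-155), np.int64(18)), (np.int64(553), np.int64(-162), np.int64(17)), (np.int64(567), np.int64(-164), np.int64(15))]
196 [(np.int64(486), np.int64(-147), np.int64(16)), (np.int64(498), np.int64(-153), np.int64(15)), (np.int64(512), np.int64(-154), np.int64(12)), (np.int64(525), np.int64(-158), np.int64(11)), (np.int64(546), np.int64(-142), np.int64(-2)), (np.int64(557), np.int64(-151), np.int64(-1)), (np.int64(570), np.int64(-154), np.int64(-3))]
0.0005521098594497356 0.0
```

```bash
python3 - <<'E'
from h import *
c=cam('scene');P=cloud(c)
b=c['pixels'][160:210,240:307,::-1]
cv2.imwrite('pics/g2.png',cv2.resize(b,(800,597),interpolation=cv2.INTER_CUBIC))
for u in(272,275,278,281):print(u,[tuple(int(i) for i in (P[v,u]*1000).round()) for v in range(184,200)])
s=r.read_state();print(s['ee_pos'],s['joint_positions'])
E
```

```text
272 [(170, -1102, 564), (520, -155, 44), (519, -155, 42), (519, -156, 39), (523, -146, 30), (541, -96, -1), (523, -144, 23), (519, -152, 25), (518, -157, 24), (518, -154, 20), (519, -152, 16), (518, -155, 14), (517, -155, 11), (524, -138, -2), (521, -143, -2), (519, -150, -1)]
275 [(527, -158, 47), (526, -161, 46), (527, -158, 41), (526, -160, 39), (526, -160, 36), (526, -160, 33), (526, -158, 29), (526, -158, 26), (527, -155, 21), (526, -158, 20), (525, -158, 17), (526, -155, 12), (525, -159, 11), (531, -142, -2), (528, -149, -1), (526, -154, -1)]
278 [(534, -163, 47), (535, -160, 43), (535, -159, 39), (534, -161, 37), (534, -160, 34), (533, -162, 32), (534, -159, 27), (534, -160, 25), (535, -156, 19), (534, -159, 18), (535, -156, 13), (534, -159, 12), (540, -142, -1), (537, -148, -1), (535, -152, -1), (533, -159, 0)]
281 [(577, -77, -2), (573, -84, -1), (572, -87, -3), (568, -98, 0), (566, -102, -1), (545, -154, 25), (544, -157, 24), (543, -158, 22), (544, -157, 18), (543, -158, 16), (542, -161, 14), (544, -155, 7), (547, -147, -1), (544, -154, 1), (543, -156, -1), (541, -161, -1)]
[ 0.53066943 -0.15071017  0.00189126] [-0.3214259   0.42005317  0.61636832  1.88450639 -0.29868282  0.92951188
  1.82883451]
```

View pics/g2.png

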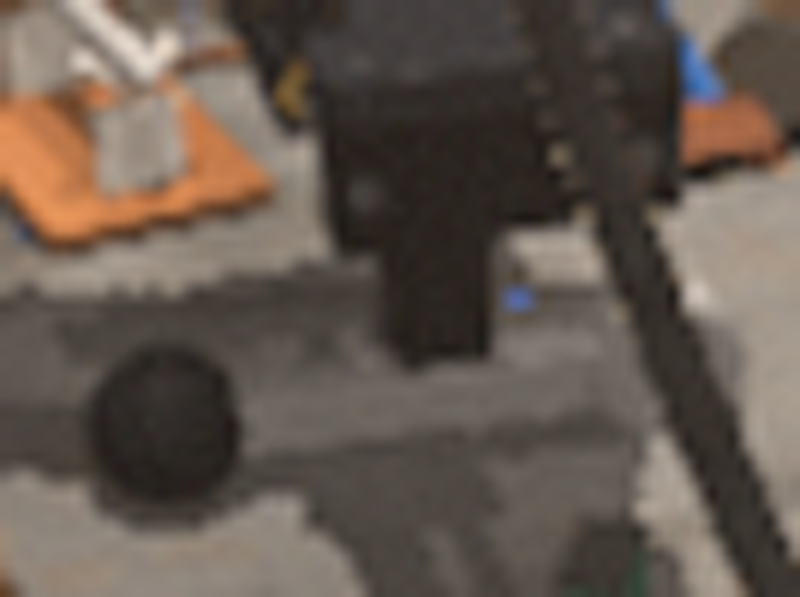

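The scene crop shows the shut fingertips ending on top of the bar at (440,355), about z 27 mm, although the reported TCP is at 2 mm. I'll lift and measure the true fingertip height.

Request:
apply_moves([
  [0,0,0,0,0,-30,-1],
  [0,0,0,0,0,-60,-1],
  [0,0,0,0,0,-60,-1],
  [0,0,0,0,0,-60,-1],
])

```text
time: 4.2
ee_pos: [0.5319, -0.1509, 0.0634]
eef_rot: [0.088, 0.996, 0.0, 0.002]
ft_force: [-0.3, 0.8, -1.4]
width: 0.0006
grip_force: 0.0
```

```bash
cat > tip.py <<'E'
from h import *
def tip(n=''):
    s=r.read_state();p=s['ee_pos']
    c=cam('scene');P=cloud(c)
    m=(np.hypot(P[...,0]-p[0],P[...,1]-p[1])<.07)&(P[...,2]>.04)&(P[...,2]<p[2]+.1)
    q=P[m];h=np.sort(q[:,2])
    print(n,'ee',p.round(4),'w',s['width'],'t',s['time'])
    for z in np.arange(p[2]-.02,p[2]+.1,.008):
        k=(q[:,2]>=z)&(q[:,2]<z+.008)
        if k.sum()>1: print(' ',(z-p[2]).round(3),k.sum(),np.percentile(q[k,0],[5,95]).round(3),np.percentile(q[k,1],[5,50,95]).round(3))
E
python3 -c "
from tip import *
tip('shut')"
```

```text
shut ee [ 0.5319 -0.1509  0.0634] w 0.0005561350983785066 t 4.2
  0.02 5 [0.523 0.536] [-0.16  -0.159 -0.146]
  0.028 28 [0.521 0.539] [-0.165 -0.16  -0.148]
  0.036 27 [0.521 0.54 ] [-0.164 -0.16  -0.147]
  0.044 26 [0.52 0.54] [-0.164 -0.16  -0.145]
  0.052 24 [0.52 0.54] [-0.165 -0.163 -0.159]
  0.06 7 [0.52  0.537] [-0.167 -0.163 -0.162]
```

Request:
apply_moves([
  [0,0,0,0,0,0,0],
  [0,0,0,0,0,0,0],
  [0,0,0,0,0,0,0],
  [0,0,0,0,0,0,0],
  [0,0,0,0,0,0,0],
  [0,0,0,0,0,0,0],
])

```text
time: 4.75
ee_pos: [0.5306, -0.1507, 0.0617]
eef_rot: [0.088, 0.996, -0.0, -0.0]
ft_force: [-0.8, -0.7, 0.0]
width: 0.0329
grip_force: 0.0
```

```bash
python3 -c "
from tip import *
tip('open')"
```

```text
open ee [ 0.5306 -0.1507  0.0617] w 0.03285599934011327 t 4.75
  0.02 10 [0.518 0.534] [-0.178 -0.175 -0.131]
  0.028 34 [0.516 0.536] [-0.178 -0.174 -0.129]
  0.036 32 [0.517 0.536] [-0.179 -0.175 -0.133]
  0.044 29 [0.516 0.535] [-0.18  -0.176 -0.131]
  0.052 26 [0.516 0.536] [-0.182 -0.178 -0.175]
  0.06 22 [0.516 0.535] [-0.184 -0.18  -0.178]
  0.068 7 [0.517 0.535] [-0.183 -0.181 -0.179]
```

The fingertips are really about 25 mm behind the reported TCP, so I'll carry that as a height offset and regrasp lower.

Request:
apply_moves([
  [0,0,0,0,0,30,0],
  [0,0,0,0,0,60,0],
  [0,0,0,0,0,74,0],
  [0,0,0,0,0,80,0],
  [0,0,0,0,0,82,0],
  [0,0,0,0,0,82,0],
  [0,0,0,0,0,82,-1],
  [0,0,0,0,0,82,-1],
  [0,0,0,0,0,82,-1],
  [0,0,0,0,0,82,-1],
  [0,0,0,0,0,82,-1],
  [0,0,0,0,0,82,-1],
  [0,0,0,0,0,82,-1],
], force=40)

```text
time: 5.88
ee_pos: [0.531, -0.1504, -0.0198]
eef_rot: [0.088, 0.996, 0.0, 0.0]
ft_force: [-0.0, 1.9, 3.8]
width: 0.0135
grip_force: 40.0
```

Request:
apply_moves([
  [0,0,0,0,0,-25,-1],
  [0,0,0,0,0,-60,-1],
  [0,0,0,0,0,-90,-1],
  [0,0,0,0,0,-115,-1],
  [0,0,0.12,-10,-35,-115,-1],
  [0,0,0.24,-20,-70,-115,-1],
  [0,0,0.36,-30,-105,-115,-1],
  [0,0,0.48,-39,-139,-115,-1],
  [0,0,0.48,-39,-139,-115,-1],
  [0,0,0.48,-39,-139,-115,-1],
  [0,0,0.48,-39,-139,-115,-1],
  [0,0,0.48,-39,-139,-115,-1],
])

```text
time: 6.88
ee_pos: [0.5448, -0.2929, 0.0945]
eef_rot: [0.321, 0.947, 0.0, -0.0]
ft_force: [0.0, 0.7, -1.1]
width: 0.0137
grip_force: 40.0
```

```bash
python3 - <<'E'
from h import *
import pickle
go(.545,-.294,.09,52.3)
for n in('top','wrist'):
    c=cam(n);P=cloud(c);save(c,n+'2.png');pickle.dump(c,open(n+'2.pkl','wb'))
    hsv=cv2.cvtColor(c['pixels'],cv2.COLOR_RGB2HSV);H,S,V=[hsv[...,i].astype(int) for i in range(3)]
    near=np.hypot(P[...,0]-.55,P[...,1]+.3)<.15
    # lever parts z .1-.16 
    for nm,m in(('green',(H>60)&(H<90)&(S>90)&(P[...,2]<.02)),('eartop',(H>55)&(H<95)&(S>60)&(P[...,2]>.062)&(P[...,2]<.082)),('lev',(P[...,2]>.1)&(P[...,2]<.155)&(S<60)&(V>90)),('ball',(V<60)&(P[...,2]>.1)&(P[...,2]<.16)&(np.hypot(P[...,0]-.495,P[...,1]+.256)<.03))):
        m=m&near
        q=P[m]
        if len(q)>20: print(n,nm,len(q),q.mean(0).round(4),cv2.minAreaRect(q[:,:2].astype(np.float32)*1000), np.percentile(q[:,2],[5,95]).round(3))
E
```

```text
go [ 0.001 -0.001  0.004] [-0.8 -0.8  4.5] | t 6.88 pos [ 0.5448 -0.2929  0.0945] q7 [-0.17  0.48  0.78  1.64 -0.36  1.17  1.61] w 0.013719588740995627 F [ 0.   0.7 -1.1]
wrist lev 4244 [ 0.5353 -0.2852  0.1397] ((528.7127075195312, -281.6217346191406), (33.517669677734375, 118.23005676269531), 61.40591049194336) [0.138 0.141]
wrist ball 5264 [ 0.4953 -0.2541  0.1456] ((495.64569091796875, -254.2682647705078), (33.24959945678711, 32.518985748291016), 54.632080078125) [0.139 0.15 ]
```

View pics/wrist2.png

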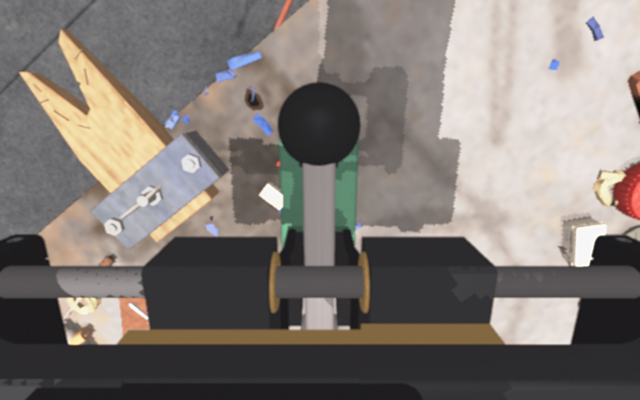

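The wrist view shows the lever held with its bar at columns 303–335 and ball at (319,124), lined up with the green foot (282–356). Next I'll compare the centre lines within this same image.

```bash
python3 - <<'E'
from h import *
import pickle
c=pickle.load(open('wrist2.pkl','rb'));P=cloud(c)
hsv=cv2.cvtColor(c['pixels'],cv2.COLOR_RGB2HSV);H,S,V=[hsv[...,i].astype(int) for i in range(3)]
a=np.radians(-37.7);xp=np.array([np.cos(a),np.sin(a)]);yp=np.array([-xp[1],xp[0]]);O=np.array([.586,-.3259])
g=(H>55)&(H<95)&(S>60)
for v in range(165,236,10):
    o=[]
    for m,z in((g,.010),((S<60)&(V>80)&(abs(P[...,2]-.14)<.006),.1400)):
        us=np.where(m[v])[0]
        us=us[(us>260)&(us<380)]
        if len(us)>3:
            q=(plane(c,[[us.min()-.5,v],[us.max()+.5,v]],z)[:,:2]-O)*1000; o+= [(q@xp).round(1),(q@yp).round(1),((q@yp).mean()).round(2)]
    print(v,*o)
E
```

```text
165 [-74.3 -74.5] [-29.3  31.9] 1.31 [-98.4 -98.5] [-5.9  8.1] 1.09
175 [-66.  -66.2] [-30.3  32.2] 0.93 [-94.1 -94.2] [-5.9  8.1] 1.1
185 [-57.7 -57.9] [-29.7  31.6] 0.95 [-89.7 -89.8] [-5.5  8.2] 1.33
195 [-49.2 -49.4] [-27.5  31.9] 2.21 [-85.3 -85.3] [-5.6  8.3] 1.34
205 [-40.6 -40.8] [-27.7  32.2] 2.24 [-80.8 -80.8] [-5.6  8.3] 1.36
215 [-31.8 -32. ] [-29.6  31.6] 1.02 [-76.2 -76.2] [-5.7  8. ] 1.15
225 [-22.9 -23.1] [-29.8  31.9] 1.04 [-71.5 -71.5] [-5.7  8. ] 1.16
235 [-13.8 -14. ] [-30.1  32.2] 1.07 [-66.7 -66.8] [-5.8  8.1] 1.18
```

Request:
apply_moves([
  [0,0,0,0,0,25,-1],
  [0,0,0,0,0,45,-1],
  [0,0,0,0,0,60,-1],
  [0,0,0,0,0,70,-1],
  [0,0,0,0,0,76,-1],
  [0,0,0,0,0,80,-1],
  [0,0,0,0,0,82,-1],
  [0,0,0,0,0,82,-1],
  [0,0,0,0,0,82,-1],
])

```text
time: 7.73
ee_pos: [0.5449, -0.2941, 0.0137]
eef_rot: [0.322, 0.947, 0.0, 0.0]
ft_force: [-3.3, 4.0, 1.9]
width: 0.0138
grip_force: 40.0
```

Request:
apply_moves([
  [0,0,0,0,0,1,-1],
  [0,0,0,0,0,1,-0.3],
  [0,0,0,0,0,1,-0.3],
  [0,0,0,0,0,1,-0.3],
  [0,0,0,0,0,1,-0.3],
  [0,0,0,0,0,-20,-0.3],
  [0,0,0,0,0,-50,-0.3],
  [0,0,0,0,0,-80,-0.3],
  [0,0,0,0,0,-110,-0.3],
  [0,0,0,0,0,-110,-0.3],
  [0,0,0,0,0,-110,-0.3],
])

```text
time: 8.65
ee_pos: [0.5457, -0.2951, 0.1247]
eef_rot: [0.323, 0.947, 0.0, 0.002]
ft_force: [-1.3, -0.6, -1.2]
width: 0.0304
grip_force: 0.0
```

```bash
python3 - <<'E'
from h import *
import pickle
O=np.array([.5866,-.3251]);a=np.radians(-37.7);xp=np.array([np.cos(a),np.sin(a)]);yp=np.array([-xp[1],xp[0]])
c=cam('wrist');P=cloud(c);save(c,'w3.png');c2=cam('scene');save(c2,'s3.png')
hsv=cv2.cvtColor(c['pixels'],cv2.COLOR_RGB2HSV);H,S,V=[hsv[...,i].astype(int) for i in range(3)]
X=(P[...,:2]-O)@np.c_[xp,yp]
b=(S<70)&(V>70)&(abs(P[...,2]-.058)<.012)&(X[...,0]<-25)&(abs(X[...,1])<.03)&(X[...,0]<-.025)&(X[...,0]>-.095)
for x0 in np.arange(-.1,0.03,.01):
    k=(abs(X[...,0]-x0)<.005)&(abs(X[...,1])<.022)&(P[...,2]>.045)&(P[...,2]<.075)&((S<80)|(V<60))
    if k.sum()>5: print(x0.round(2),k.sum(),np.percentile(X[k][:,1],[2,98]).round(4),np.median(P[k][:,2]).round(4))
m=(V<60)&(P[...,2]>.045)&(P[...,2]<.08)&(X[...,0]<-.09)
q=np.c_[X[m],P[m][:,2]];print('ball',q.mean(0),q.max(0))
go(.513,.034,.09,0)
E
```

```text
-0.1 356 [-0.0131  0.0112] 0.0594
-0.09 257 [-0.0073  0.006 ] 0.0577
-0.08 233 [-0.0074  0.0054] 0.0578
-0.07 231 [-0.0074  0.0055] 0.058
-0.06 232 [-0.0075  0.0055] 0.0582
-0.05 217 [-0.0076  0.0056] 0.0582
-0.04 223 [-0.0076  0.0057] 0.0584
-0.03 205 [-0.0069  0.0058] 0.0585
-0.02 517 [-0.0213  0.0211] 0.0585
-0.01 389 [-0.0092  0.0089] 0.0644
-0.0 247 [-0.0171  0.0154] 0.0684
0.01 21 [-0.0147  0.0131] 0.049
ball [-0.11502856 -0.00048085  0.0625698 ] [-0.09896121  0.0161914   0.06938927]
go [-0.    -0.001  0.914] [225.2 240.7  32.4] | t 8.75 pos [ 0.5444 -0.2941  0.1222] q7 [-0.18  0.46  0.79  1.61 -0.34  1.22  1.59] w 0.030722316172149686 F [ 0.6 -0.1  0.4]
```

View pics/w3.png

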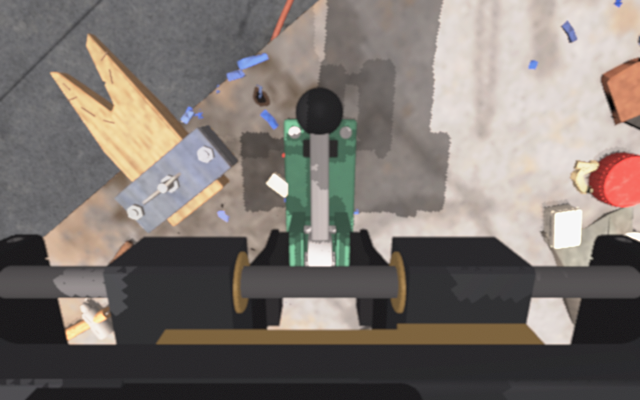

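The wrist view shows the lever seated: bar down the middle of the press, ball at (320,110) beyond the post, eye at (320,248) between the ears. Bar top is at 58 mm and eye top at 68 mm, so step 1 is done and I'll go on to the pin.

Request:
apply_moves([
  [0,0,0.11,27,29,0,0],
  [0,0,0.22,54,58,0,0],
  [0,0,0.33,81,87,0,0],
  [0,0,0.44,108,116,0,0],
  [0,0,0.55,136,144,0,0],
  [0,0,0.66,163,173,0,0],
  [0,0,0.77,190,202,0,0],
  [0,0,0.914,220,238,0,0],
  [0,0,0.914,225,241,10,0],
  [0,0,0.914,225,241,25,0],
  [0,0,0.914,225,241,32,0],
  [0,0,0.914,225,241,32,0],
  [0,0,0.914,225,241,32,0],
  [0,0,0.914,225,241,32,0],
  [0,0,0.914,225,241,32,0],
])

```text
time: 10.0
ee_pos: [0.5141, 0.0328, 0.0915]
eef_rot: [0.708, 0.706, 0.0, 0.0]
ft_force: [-0.2, 0.2, 0.7]
width: 0.0436
grip_force: 0.0
```

```bash
python3 - <<'E'
from h import *
import pickle
c=cam('wrist');P=cloud(c);save(c,'w4.png');pickle.dump(c,open('w4.pkl','wb'))
m=(abs(P[...,2]-.045)<.006)&(abs(P[...,0]-.5125)<.02)&(c['z_map']>.05)
hsv=cv2.cvtColor(c['pixels'],cv2.COLOR_RGB2HSV);S=hsv[...,1]
for y0 in np.arange(-.02,.07,.008):
    k=m&(abs(P[...,1]-y0)<.004)&(S<80)
    if k.sum()>5: print(y0.round(3),k.sum(),np.percentile(P[k][:,0],[5,95]).round(4),P[k][:,2].max().round(4))
red=((hsv[...,0]<6)|(hsv[...,0]>174))&(S>150)&(abs(P[...,0]-.5125)<.03)&(abs(P[...,1]-.09)<.05)
if red.any(): print('head',P[red].mean(0),P[red].min(0),P[red].max(0))
b=(hsv[...,0]>100)&(hsv[...,0]<125)&(S>120)&(np.hypot(P[...,0]-.645,P[...,1]-.02)<.06)
if b.any(): print('rest',b.sum(),cv2.minAreaRect(plane(c,np.argwhere(b)[:,::-1],.008)[:,:2].astype(np.float32)*1000))
go(.5125,.034,-.002,0)
E
```

```text
-0.012 26 [0.5118 0.5161] 0.0454
-0.004 100 [0.5101 0.5176] 0.0476
0.004 316 [0.5028 0.525 ] 0.0478
0.012 137 [0.5088 0.5183] 0.0483
0.02 133 [0.5093 0.5176] 0.048
0.028 133 [0.5096 0.5176] 0.0495
0.036 147 [0.509  0.5176] 0.0486
0.044 151 [0.5084 0.5176] 0.0484
0.052 150 [0.5085 0.5169] 0.0482
0.06 158 [0.5079 0.5169] 0.0488
0.068 341 [0.5011 0.5237] 0.0483
head [0.51195157 0.09347053 0.04974831] [0.50224946 0.07823072 0.00683613] [0.52262326 0.10795012 0.28002452]
rest 4103 ((644.2743530273438, 24.627952575683594), (69.86556243896484, 56.14976119995117), 79.74156951904297)
go [ 0.001 -0.    -0.001] [ 1.  -1.6 93.5] | t 10.05 pos [0.514  0.033  0.0915] q7 [-0.96  0.24  0.91  1.92 -0.21  1.08  0.04] w 0.04351467441170185 F [-0.3  0.4  0.3]
```

View pics/w4.png

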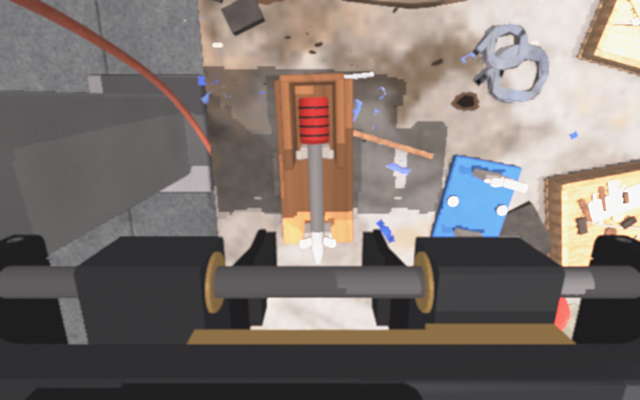

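The wrist view shows the pin in the rack: head at (314,118), shank running down to the tip at (318,255), and the rest at (478,197) to the right.

Request:
apply_moves([
  [0,0,-0.02,1,-1,30,0],
  [0,0,-0.02,1,-1,60,0],
  [0,0,-0.02,1,-1,80,0],
  [0,0,-0.02,1,-1,90,0],
  [0,0,-0.02,1,-1,92,0],
  [0,0,-0.02,1,-1,92,0],
  [0,0,-0.02,1,-1,92,-1],
  [0,0,-0.02,1,-1,92,-1],
  [0,0,-0.02,1,-1,92,-1],
  [0,0,-0.02,1,-1,92,-1],
  [0,0,-0.02,1,-1,92,-1],
  [0,0,-0.02,1,-1,92,-1],
  [0,0,-0.02,1,-1,92,-1],
  [0,0,-0.02,1,-1,92,-1],
], force=30)

```text
time: 11.22
ee_pos: [0.5122, 0.035, -0.001]
eef_rot: [0.7, 0.714, -0.0, -0.0]
ft_force: [-4.2, 0.8, 5.3]
width: 0.0088
grip_force: 30.0
```

Request:
apply_moves([
  [0,0,0,0,0,-20,-1],
  [0,0,0,0,0,-50,-1],
  [0,0,0,0,0,-80,-1],
  [0,0,0,0,0,-80,-1],
  [0,0,0,0,0,-80,-1],
])

```text
time: 11.63
ee_pos: [0.5138, 0.0353, 0.0801]
eef_rot: [0.7, 0.714, 0.002, 0.0]
ft_force: [-1.1, -0.6, -1.5]
width: 0.0089
grip_force: 30.0
```

```bash
python3 - <<'E'
from h import *
go(.6468,.0262,.08,-10.8)
E
```

```text
go [ 0.003 -0.002  0.209] [-11.8 132.8   0.5] | t 11.63 pos [0.5138 0.0353 0.0801] q7 [-0.95  0.26  0.91  1.93 -0.23  1.06  0.07] w 0.00888012183469706 F [-1.1 -0.6 -1.5]
```

Request:
apply_moves([
  [0,0,0.05,-3,33,0,-1],
  [0,0,0.1,-6,66,0,-1],
  [0,0,0.15,-9,100,0,-1],
  [0,0,0.209,-12,133,0,-1],
  [0,0,0.209,-12,133,0,-1],
  [0,0,0.209,-12,133,0,-1],
  [0,0,0.209,-12,133,0,-1],
  [0,0,0.209,-12,133,0,-1],
])

```text
time: 12.3
ee_pos: [0.6447, 0.0255, 0.0783]
eef_rot: [0.771, 0.637, -0.0, -0.001]
ft_force: [0.2, 0.0, 0.7]
width: 0.009
grip_force: 30.0
```

```bash
python3 - <<'E'
from h import *
import pickle
go(.6468,.0262,.001,-10.8)
c=cam('wrist');P=cloud(c);save(c,'w5.png');pickle.dump(c,open('w5.pkl','wb'))
hsv=cv2.cvtColor(c['pixels'],cv2.COLOR_RGB2HSV);H,S,V=[hsv[...,i].astype(int) for i in range(3)]
a=np.radians(79.2);yr=np.array([np.cos(a),np.sin(a)]);xr=np.array([yr[1],-yr[0]]);O=np.array([.6455,.0193])
X=(P[...,:2]-O)@np.c_[xr,yr]
near=(abs(X[...,0])<.05)&(abs(X[...,1])<.11)&(c['z_map']>.05)
for nm,m in(('head',((H<6)|(H>174))&(S>120)&(P[...,2]>.1)),('shank',(S<80)&(abs(P[...,2]-.127)<.007)),('V',(S<80)&(abs(P[...,2]-.045)<.008)),('blue',(H>100)&(H<125)&(S>120)&(P[...,2]<.03))):
    m=m&near
    if m.sum()>10:
        q=np.c_[X[m],P[m][:,2]]*1000;print(nm,m.sum(),np.median(q,0).round(1),np.percentile(q,2,0).round(1),np.percentile(q,98,0).round(1))
        if nm in('head','shank'):
            for y0 in range(0,100,10):
                k=abs(q[:,1]-y0)<5
                if k.sum()>10:print('  ',y0,np.percentile(q[k,0],[3,97]).round(1))
E
```

```text
go [-0.001 -0.    -0.   ] [ 1.1  2.  77.3] | t 12.3 pos [0.6447 0.0255 0.0783] q7 [-0.72  0.59  0.85  1.58 -0.47  1.19  0.04] w 0.008991162184864761 F [0.2 0.  0.7]
head 2982 [ -0.9  64.8 129.5] [ -9.8  49.9 123.1] [  8.3  78.2 131.6]
   50 [-9.2  7.8]
   60 [-9.6  8.2]
   70 [-9.8  8. ]
   80 [-9.3  8. ]
shank 3391 [ -1.   18.5 125.4] [-11.6 -24.5 121.3] [ 10.3  72.2 132.3]
   10 [-5.7  3.8]
   20 [-13.1  11.5]
   30 [-5.4  3.9]
   40 [-5.3  3.8]
   50 [-10.1   6.8]
   60 [-11.1   9.2]
   70 [-10.9   8.8]
V 107 [-9.2 28.5 44.2] [-14.   26.1  41.9] [11.4 31.1 46.1]
blue 2551 [9.  5.9 7.9] [-27.2 -27.5   6.5] [25.7 38.2  9.3]
```

View pics/w5.png

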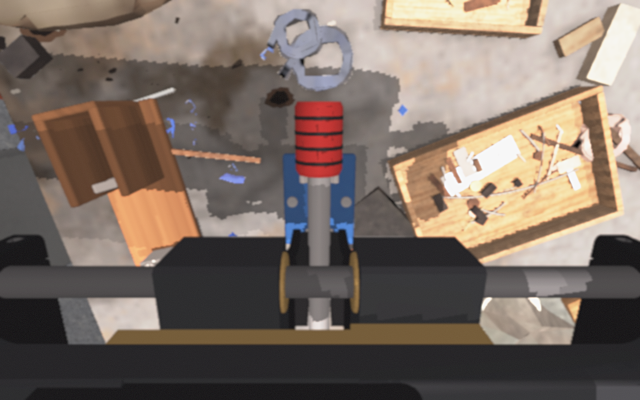

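The wrist view shows the pin held over the blue rest (plate 286–355), head at (319,138), shank centred on it. I'll lay it down.

Request:
apply_moves([
  [0,0,0,0,0,30,-1],
  [0,0,0,0,0,55,-1],
  [0,0,0,0,0,70,-1],
  [0,0,0,0,0,76,-1],
  [0,0,0,0,0,78,-1],
  [0,0,0,0,0,79,-1],
  [0,0,0,0,0,79,-1],
])

```text
time: 12.93
ee_pos: [0.6465, 0.0255, 0.0011]
eef_rot: [0.771, 0.637, 0.001, 0.0]
ft_force: [-0.0, 0.1, -0.7]
width: 0.0086
grip_force: 30.0
```

Request:
apply_moves([
  [0,0,0,0,0,1,-1],
  [0,0,0,0,0,2,-1],
  [0,0,0,0,0,2,-1],
])

```text
time: 13.18
ee_pos: [0.6467, 0.0255, 0.0005]
eef_rot: [0.771, 0.637, 0.001, 0.0]
ft_force: [-7.7, 1.2, 15.6]
width: 0.009
grip_force: 30.0
```

Request:
apply_moves([
  [0,0,0,0,0,-1,-0.9],
  [0,0,0,0,0,-1,-0.2],
  [0,0,0,0,0,-1,-0.2],
  [0,0,0,0,0,-1,-0.2],
  [0,0,0,0,0,-1,-0.2],
  [0,0,0,0,0,-1,-0.2],
  [0,0,0,0,0,-30,-0.2],
  [0,0,0,0,0,-60,-0.2],
  [0,0,0,0,0,-90,-0.2],
  [0,0,0,0,0,-90,-0.2],
  [0,0,0,0,0,-90,-0.2],
])

```text
time: 14.1
ee_pos: [0.647, 0.0255, 0.0896]
eef_rot: [0.771, 0.637, 0.001, 0.001]
ft_force: [-0.8, -0.2, -0.5]
width: 0.0348
grip_force: 0.0
```

```bash
cat > pin.py <<'E'
from h import *
a=np.radians(79.2);yr=np.array([np.cos(a),np.sin(a)]);xr=np.array([yr[1],-yr[0]]);O=np.array([.6455,.0193])
def look(zs,zh):
    c=cam('wrist');P=cloud(c)
    hsv=cv2.cvtColor(c['pixels'],cv2.COLOR_RGB2HSV);H,S,V=[hsv[...,i].astype(int) for i in range(3)]
    X=(P[...,:2]-O)@np.c_[xr,yr]
    near=(abs(X[...,0])<.03)&(abs(X[...,1])<.12)&(c['z_map']>.05)
    for nm,m in(('head',((H<6)|(H>174))&(S>120)&(abs(P[...,2]-zh)<.006)),('shank',(S<80)&(abs(P[...,2]-zs)<.006))):
        m=m&near;q=np.c_[X[m],P[m][:,2]]*1000
        if len(q)<10: print(nm,len(q));continue
        print(nm,len(q),np.median(q,0).round(1),np.percentile(q,2,0).round(1),np.percentile(q,98,0).round(1))
        for y0 in range(-40,100,10):
            k=abs(q[:,1]-y0)<5
            if k.sum()>10:print('  ',y0,np.percentile(q[k,0],[3,97]).round(1),np.percentile(q[k,2],95).round(1))
E
python3 - <<'E'
from pin import *
look(.047,.052)
p=O+.065*yr;go(p[0],p[1],.0,-10.8)
E
```

```text
head 1201 [-0.8 64.7 50.5] [-9.4 50.  46.4] [ 7.7 78.5 52.7]
   50 [-8.9  7.2] 52.4
   60 [-9.4  7.1] 52.2
   70 [-9.3  7.1] 52.4
   80 [-9.2  7. ] 52.1
shank 1848 [-1.1 10.5 45.7] [-12.2 -34.7  41.7] [10.1 47.2 47.6]
   -40 [-3.5  1.8] 45.7
   -30 [-11.    6.9] 47.4
   -20 [-12.9  10.6] 47.2
   -10 [-5.5  3.2] 47.5
   0 [-5.4  3.2] 47.4
   10 [-5.3  3.2] 47.3
   20 [-6.   3.2] 47.5
   30 [-12.8  10.9] 47.0
   40 [-5.8  3.2] 47.4
   50 [-9.6  3.2] 47.4
go [ 0.001 -0.001 -0.   ] [58.6  0.7 88. ] | t 14.15 pos [0.646  0.0257 0.088 ] q7 [-0.72  0.59  0.86  1.57 -0.47  1.2   0.03] w 0.034710944396202335 F [-0.  -0.5 -1. ]
```

Request:
apply_moves([
  [0,0,0,30,0,0,-0.2],
  [0,0,0,61,1,0,-0.2],
  [0,0,0,61,1,30,-0.2],
  [0,0,0,61,1,60,-0.2],
  [0,0,0,61,1,80,-0.2],
  [0,0,0,61,1,89,-0.2],
  [0,0,0,61,1,89,-0.2],
  [0,0,0,61,1,89,-0.2],
  [0,0,0,61,1,89,-1],
  [0,0,0,61,1,89,-1],
  [0,0,0,61,1,89,-1],
  [0,0,0,61,1,89,-1],
  [0,0,0,61,1,89,-1],
  [0,0,0,61,1,89,-1],
], force=50)

```text
time: 15.32
ee_pos: [0.6582, 0.0856, -0.0006]
eef_rot: [0.771, 0.637, 0.0, -0.0]
ft_force: [-4.1, 1.1, 5.4]
width: 0.0176
grip_force: 49.7
```

Request:
apply_moves([
  [0,0,0,0,0,-20,-1],
  [0,0,0,0,0,-50,-1],
  [0,0,0,0,0,-80,-1],
  [0,0,0,0,0,-80,-1],
  [0,0,0,0,0,-80,-1],
])

```text
time: 15.73
ee_pos: [0.6596, 0.0852, 0.0807]
eef_rot: [0.771, 0.637, 0.002, 0.001]
ft_force: [-0.1, 0.9, -1.4]
width: 0.0178
grip_force: 49.6
```

```bash
python3 - <<'E'
from pin import *
look(.127,.132)
go(.6805,-.2046,.06,-37.7)
E
```

```text
head 1048 [  2.3  74.  130.1] [ -5.8  49.9 126.3] [ 11.3  79.1 132.2]
   50 [-4.4  9.2] 132.2
   70 [-5.9 11.3] 131.9
   80 [-4.9 11.2] 131.7
shank 951 [  1.2  72.7 126.6] [-14.7  34.2 121.7] [ 19.7  78.7 132.8]
   30 [-3.2  6.2] 126.9
   40 [-3.1  6.1] 127.5
   50 [-4.8  5. ] 132.5
   70 [-6.9 11.9] 132.8
   80 [-15.   19.8] 132.5
go [ 0.001 -0.001  0.469] [-280.6   76.    18.9] | t 15.78 pos [0.6586 0.0853 0.0791] q7 [-0.78  0.63  0.84  1.52 -0.49  1.21 -0.05] w 0.01817176704813793 F [-0.4  0.1 -1. ]
```

Request:
apply_moves([
  [0,0,0.06,-35,10,0,-1],
  [0,0,0.12,-70,19,0,-1],
  [0,0,0.18,-105,28,0,-1],
  [0,0,0.24,-140,38,0,-1],
  [0,0,0.3,-175,47,0,-1],
  [0,0,0.36,-210,57,0,-1],
  [0,0,0.42,-245,66,0,-1],
  [0,0,0.469,-270,73,0,-1],
  [0,0,0.469,-281,76,19,-1],
  [0,0,0.469,-281,76,19,-1],
  [0,0,0.469,-281,76,19,-1],
  [0,0,0.469,-281,76,19,-1],
  [0,0,0.469,-281,76,19,-1],
  [0,0,0.469,-281,76,19,-1],
])

```text
time: 16.95
ee_pos: [0.6808, -0.2036, 0.0604]
eef_rot: [0.897, 0.442, 0.0, -0.0]
ft_force: [-0.7, -0.2, -1.4]
width: 0.0177
grip_force: 49.6
```

```bash
cat > ins.py <<'E'
from h import *
O=np.array([.5866,-.3251]);a=np.radians(-37.7);xp=np.array([np.cos(a),np.sin(a)]);yp=np.array([-xp[1],xp[0]]);B=np.c_[xp,yp]
def prof(n,q,ys):
    for y0 in ys:
        k=abs(q[:,1]-y0)<5
        if k.sum()>6:print('  ',n,y0,k.sum(),'x',np.percentile(q[k,0],[4,96]).round(1),'z',np.percentile(q[k,2],[5,50,95]).round(1))
def look(pz):
    s=r.read_state();e=(s['ee_pos'][:2]-O)@B*1000;print('ee press',e.round(1),s['ee_pos'][2].round(4),'t',s['time'],'F',s['ft_force'].round(1),((s['ft_force'][:2])@B).round(1))
    for n in('top','scene','wrist'):
        c=cam(n);P=cloud(c);X=np.c_[((P[...,:2]-O)@B).reshape(-1,2),P[...,2].reshape(-1)]*1000
        hsv=cv2.cvtColor(c['pixels'],cv2.COLOR_RGB2HSV).reshape(-1,3).astype(int);H,S,V=hsv.T
        g=(H>55)&(H<95)&(S>60)&(abs(X[:,0])<60)&(abs(X[:,1])<45)&(X[:,2]>60)&(X[:,2]<80)
        if n!='scene' and g.sum()>10: prof(n+' ear',X[g],(-20,20))
        m=(abs(X[:,0])<12)&(X[:,1]>27)&(X[:,1]<175)&(abs(X[:,2]-pz)<13)&(S<90)&(V>60)
        prof(n+' pin',X[m],range(30,120,10))
        m=(abs(X[:,0])<18)&(X[:,1]>27)&(X[:,1]<185)&(abs(X[:,2]-pz)<18)&((H<6)|(H>174))&(S>120)
        prof(n+' head',X[m],range(100,180,10))
E
python3 - <<'E'
from ins import *
look(103)
E
```

```text
ee press [  0.2 153.7] 0.0604 t 16.95 F [-0.7 -0.2 -1.4] [-0.4 -0.6]
   top ear -20 76 x [-20.1  20. ] z [62.  70.1 74.6]
   top ear 20 77 x [-19.8  20.1] z [63.4 70.1 74. ]
   top pin 50 12 x [-3.2  3.1] z [102.6 105.7 108.4]
   top pin 60 18 x [-4.4  4.3] z [105.3 106.7 108.6]
   top pin 70 18 x [-4.1  4.2] z [104.5 106.8 110. ]
   top pin 80 17 x [-3.8  4.4] z [104.3 107.7 109.4]
   top pin 90 19 x [-3.7  4.9] z [103.8 105.3 108.5]
   top pin 100 17 x [-3.1  4.5] z [102.1 106.  108.7]
   top pin 110 17 x [-2.9  5.6] z [103.8 106.5 109. ]
   scene pin 50 12 x [-4.1  2.5] z [100.8 104.2 105.9]
   scene pin 60 7 x [-3.2  2.4] z [104.3 105.8 106.5]
   scene pin 70 7 x [-4.2  3.5] z [102.9 104.6 108.1]
   scene pin 90 7 x [-1.6  4.2] z [103.6 104.5 106.6]
   scene head 130 12 x [-6.9  9.1] z [ 98.5 106.1 110.7]
   scene head 140 20 x [-14.1  10.6] z [ 88.4 106.6 110.1]
   scene head 150 8 x [-2.9 10.1] z [104.4 108.8 110.2]
   wrist head 140 228 x [-5.9  7.6] z [108.  110.4 111.7]
   wrist head 160 811 x [-7.1 10.2] z [100.  109.3 111.5]
   wrist head 170 366 x [-6.2  8. ] z [ 95.8 103.5 109.5]
```

Request:
apply_moves([
  [0,0,-0.025,0,-2.3,20,-1],
  [0,0,-0.025,0,-2.3,40,-1],
  [0,0,-0.025,0,-2.3,52,-1],
  [0,0,-0.025,0,-2.3,52,-1],
  [0,0,-0.025,0,-2.3,52,-1],
  [0,0,-0.025,0,-2.3,52,-1],
])

```text
time: 17.6
ee_pos: [0.6788, -0.204, 0.0091]
eef_rot: [0.892, 0.452, 0.0, 0.001]
ft_force: [0.4, -0.3, -0.9]
width: 0.0174
grip_force: 49.6
```

```bash
python3 - <<'E'
from ins import *
look(50)
E
```

```text
ee press [ -1.1 152.2] 0.0091 t 17.6 F [ 0.4 -0.3 -0.9] [ 0.5 -0. ]
   top ear -20 75 x [-19.7  19.4] z [61.3 70.  73.9]
   top ear 20 77 x [-19.9  20. ] z [62.4 69.9 74.1]
   top pin 50 12 x [-2.4  3.6] z [51.1 54.4 57.1]
   top pin 60 17 x [-3.6  4.7] z [51.3 54.9 56.7]
   top pin 70 15 x [-3.1  4.7] z [53.  55.5 59.7]
   top pin 80 16 x [-3.6  4.7] z [51.9 55.6 57.9]
   top pin 90 16 x [-3.1  4.7] z [53.  55.3 57.1]
   top pin 100 17 x [-3.4  5.1] z [52.3 55.5 58. ]
   top pin 110 15 x [-2.9  4.6] z [51.5 54.6 57.5]
   scene pin 70 11 x [-3.   3.9] z [50.3 53.8 56.6]
   scene pin 90 8 x [-2.6  4.4] z [51.9 54.3 55.5]
   scene head 130 9 x [-5.4  7.3] z [49.5 55.8 60.1]
   scene head 140 18 x [-12.2   9.4] z [48.4 55.7 61.1]
   scene head 150 8 x [-5.1  6.8] z [55.8 57.6 59.1]
   wrist head 140 225 x [-6.8  6.7] z [56.6 59.4 60.7]
   wrist head 150 23 x [-8.9  8.4] z [54.9 56.2 57.6]
   wrist head 160 1169 x [-8.4  8.5] z [45.7 56.9 60.1]
```

Request:
apply_moves([
  [0,0,0,-5,-0.7,0,-1],
  [0,0,0,-12,-0.7,0,-1],
  [0,0,0,-20,-0.7,0,-1],
  [0,0,0,-26,-0.7,0,-1],
  [0,0,0,-32,-0.7,0,-1],
  [0,0,0,-38,-0.7,0,-1],
  [0,0,0,-38,-0.7,0,-1],
])

```text
time: 18.33
ee_pos: [0.6541, -0.2358, 0.0081]
eef_rot: [0.893, 0.451, -0.0, 0.0]
ft_force: [-0.2, -1.2, -1.1]
width: 0.0176
grip_force: 49.6
```

```bash
python3 - <<'E'
from ins import *
look(50)
E
```

```text
ee press [ -1.3 111.9] 0.0081 t 18.3333 F [-0.2 -1.2 -1.1] [ 0.6 -1. ]
   top ear -20 76 x [-20.1  19.7] z [62.4 70.3 74.4]
   top ear 20 75 x [-20.1  20.1] z [62.9 70.  74.3]
   top pin 30 14 x [-3.9  4.5] z [50.2 54.3 58.2]
   top pin 40 16 x [-3.7  4.6] z [50.8 54.8 56.1]
   top pin 50 16 x [-3.3  4.7] z [50.9 53.  55.6]
   top pin 60 17 x [-3.7  5.1] z [51.2 53.6 56.8]
   top pin 70 15 x [-3.6  4.2] z [51.3 54.6 56.9]
   top pin 80 15 x [-3.6  4.4] z [51.6 55.2 57.4]
   scene pin 60 7 x [-2.7  2.7] z [50.9 54.  54.3]
   scene pin 70 8 x [-3.5  3.8] z [49.  52.9 53.8]
   scene pin 90 8 x [-3.8  4.7] z [50.8 52.7 53.5]
   scene head 100 24 x [-8.6  9.2] z [45.9 54.9 59.4]
   scene head 110 7 x [-5.   5.7] z [55.3 56.6 57.5]
   wrist pin 80 140 x [-5.3  4. ] z [49.7 53.1 54.7]
   wrist pin 90 295 x [-5.4  3.5] z [51.  53.4 54.7]
   wrist pin 100 22 x [-8.8  6.6] z [53.7 57.8 60.3]
   wrist head 100 228 x [-7.3  6.2] z [55.6 58.1 59.3]
   wrist head 120 660 x [-9.   8.3] z [52.8 57.3 59. ]
   wrist head 130 539 x [-8.3  7.2] z [42.9 51.1 57.9]
```

Request:
apply_moves([
  [0,0,0,-8,-0.3,-0.5,-1],
  [0,0,0,-16,-0.3,-0.5,-1],
  [0,0,0,-24,-0.3,-0.5,-1],
  [0,0,0,-30,-0.3,-0.5,-1],
  [0,0,0,-30,-0.3,-0.5,-1],
])

```text
time: 18.9
ee_pos: [0.6357, -0.2602, 0.0086]
eef_rot: [0.893, 0.451, -0.0, 0.0]
ft_force: [-0.9, -0.3, -0.5]
width: 0.0173
grip_force: 49.6
```

Request:
apply_moves([
  [0,0,0,-8,0,0,-1],
  [0,0,0,-16,0,0,-1],
  [0,0,0,-24,0,0,-1],
  [0,0,0,-30,0,0,-1],
  [0,0,0,-34,0,0,-1],
  [0,0,0,-34,0,0,-1],
])

```text
time: 19.4
ee_pos: [0.6163, -0.2866, 0.0085]
eef_rot: [0.892, 0.451, -0.0, 0.0]
ft_force: [-0.4, -1.1, -0.7]
width: 0.0175
grip_force: 49.6
```

```bash
python3 - <<'E'
from ins import *
look(50)
E
```

```text
ee press [-0.1 48.6] 0.0085 t 19.4 F [-0.4 -1.1 -0.7] [ 0.4 -1.1]
   top ear -20 74 x [-20.3  19.7] z [62.2 70.5 74.4]
   wrist ear 20 159 x [-13.   15.2] z [60.8 61.8 62.6]
   wrist pin 30 91 x [-3.7  4.5] z [51.9 54.  55. ]
   wrist pin 40 12 x [-1.2  3.4] z [58.9 59.4 60.7]
```

Request:
apply_moves([
  [0,0,0,-2,0,0,-1],
  [0,0,0,-4,0,0,-1],
  [0,0,0,-5,0,0,-1],
  [0,0,0,-5,0,0,-1],
  [0,0,0,-5,0,0,-1],
])

```text
time: 19.97
ee_pos: [0.6141, -0.2893, 0.0084]
eef_rot: [0.892, 0.452, -0.0, -0.0]
ft_force: [-0.6, -0.9, -0.5]
width: 0.018
grip_force: 49.6
```

```bash
python3 - <<'E'
from ins import *
look(50)
E
```

```text
ee press [-0.1 45.1] 0.0084 t 19.9667 F [-0.6 -0.9 -0.5] [ 0.  -1.1]
   top ear -20 73 x [-19.6  19.8] z [62.4 70.4 73.2]
   wrist ear 20 529 x [-8.3 11.5] z [61.1 62.3 67.8]
   wrist pin 30 13 x [-4.7  3.4] z [57.2 59.8 60.1]
```

Request:
apply_moves([
  [0,0,0,-1,0,0,-1],
  [0,0,0,-2,0,0,-1],
  [0,0,0,-3,0,0,-1],
  [0,0,0,-3,0,0,-1],
])

```text
time: 20.45
ee_pos: [0.613, -0.2907, 0.0084]
eef_rot: [0.892, 0.452, 0.001, -0.0]
ft_force: [1.0, 4.1, -0.5]
width: 0.0177
grip_force: 49.6
```

Request:
apply_moves([
  [0,0,0,-1,0,0,-1],
  [0,0,0,-1,0,0,-1],
  [0,0,0,-1,0,0,-1],
])

```text
time: 20.7
ee_pos: [0.613, -0.2907, 0.0084]
eef_rot: [0.892, 0.453, 0.001, -0.001]
ft_force: [3.0, 5.9, 0.0]
width: 0.0177
grip_force: 49.6
```

Request:
apply_moves([
  [0,0,0,0,0,0,-0.9],
  [0,0,0,0,0,0,-0.1],
  [0,0,0,0,0,0,-0.1],
  [0,0,0,0,0,0,-0.1],
  [0,0,0,0,0,0,-0.1],
  [0,0,0,0,0,0,-0.1],
  [0,0,0,0,0,-20,-0.1],
  [0,0,0,0,0,-50,-0.1],
  [0,0,0,0,0,-80,-0.1],
  [0,0,0,20,0,-120,-0.1],
  [0,0,0,40,0,-140,-0.1],
  [0,0,0,40,0,-140,-0.1],
  [0,0,0,40,0,-140,-0.1],
])

```text
time: 21.78
ee_pos: [0.6368, -0.2595, 0.1495]
eef_rot: [0.892, 0.453, 0.001, 0.001]
ft_force: [-0.4, 0.8, -0.5]
width: 0.0394
grip_force: 0.0
```

```bash
python3 - <<'E'
from ins import *
s=r.read_state();print(s['time'],s['width'],s['ft_force'])
for n in('wrist','top','scene'):
    c=cam(n);P=cloud(c);X=np.c_[((P[...,:2]-O)@B).reshape(-1,2),P[...,2].reshape(-1)]*1000
    hsv=cv2.cvtColor(c['pixels'],cv2.COLOR_RGB2HSV).reshape(-1,3).astype(int);H,S,V=hsv.T
    near=(abs(X[:,0])<30)&(abs(X[:,1])<90)&(X[:,2]<90)
    for nm,m in(('head',((H<6)|(H>174))&(S>120)&(X[:,1]>20)),('tip',(S<90)&(V>50)&(abs(X[:,0])<8)&(X[:,1]<-27)&(X[:,2]>38)),('eye',(S<90)&(V>60)&(abs(X[:,1])<9)&(abs(X[:,0])<16)&(X[:,2]>55)),('ballbar',(S<90)&(abs(X[:,1])<9)&(X[:,2]>50))):
        k=m&(near if nm!='ballbar' else (X[:,0]<-40)&(X[:,0]>-95)&(X[:,2]<80))
        if k.sum()>4:print(n,nm,k.sum(),np.percentile(X[k],[3,50,97],axis=0).round(1).tolist())
E
```

```text
21.7833 0.039367739484515184 [-0.37760483  0.83476713 -0.45409084]
wrist head 792 [[-8.4, 25.9, 44.5], [0.5, 43.2, 57.3], [9.6, 55.7, 59.7]]
wrist tip 175 [[-5.1, -55.2, 50.6], [-1.0, -45.3, 53.2], [3.7, -36.5, 54.7]]
top head 98 [[-7.6, 26.5, 45.7], [0.3, 39.6, 57.4], [10.0, 53.6, 61.6]]
top tip 57 [[-3.4, -60.7, 48.8], [0.4, -43.8, 52.7], [5.9, -28.2, 56.5]]
top eye 100 [[-14.5, -8.2, 57.9], [-0.9, 0.3, 66.3], [14.8, 8.5, 70.3]]
top ballbar 135 [[-93.5, -6.7, 55.1], [-67.6, -0.1, 57.9], [-42.4, 6.5, 61.4]]
scene tip 54 [[-7.7, -63.2, 42.2], [0.7, -40.5, 51.5], [6.5, -27.3, 63.3]]
scene eye 39 [[-12.0, -8.6, 59.2], [2.4, -0.9, 65.9], [15.1, 6.8, 68.3]]
scene ballbar 62 [[-92.6, -8.7, 50.5], [-74.8, -4.8, 56.3], [-40.9, 3.6, 58.0]]
```

The head spans y 26–56 mm, which is home against the ear at 25.5. The tip is out past −60, the lever is seated, and the gripper is clear, so I'll hand in.

```bash
python3 -c "
from bench import r
print(r.close_job())"
```

```text
the job is handed in; nothing more can be done
None
```

The lever is seated in the press, the pin was laid in the rest and then pushed home through both ears and the eye, the gripper is clear, and the job is handed in at about 22 s of robot time; the hand-in call returned no verdict.

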